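# Divert the dowel blanks into the slatted crate

### The arm

A 7-joint arm with a two-finger parallel gripper is mounted at the origin on the work surface. World frame = base frame: x ahead of the robot, y to its left, z up, the work surface at z = 0. Lengths are in m, angles in degrees, forces in N, time in s.
With the tool pointing down it reaches from about 0.425 to 0.875 m from the base axis. Payload 4.7 kg.
Tool frame: the origin (TCP) lies at the very end of the fingers, on their centre line; the grasp point (between the pads) lies 19 mm behind it (env.grasp_offset is the distance from the TCP to the grasp point, in m); z points along the fingers, y is the line along which they close (so a half turn about z gives the same grasp; the last joint's range is limited). The gripper opens to 87 mm and grips with 3 to 60 N. Pads are 19 mm wide; open, the fingers measure 117 mm over their backs; the gripper's body (75 mm by 190 mm) begins 51 mm behind the grasp point.
Start: joints at [-75.968, 18.392, -4.016, 83.108, 1.295, 78.541, -3.26], TCP at [0.149, 0.633, 0.223] pointing down, gripper open.
Joint ranges: [-163.93, 163.93], [-17.29, 119.83], [-79.2, 71.16], [3.27, 140.29], [-89.18, 269.18], [5.43, 117.66], [-154.24, 154.24]. Speed limits (degrees/s): [147.25, 147.25, 180, 180, 180, 180, 180].

### API

Orientations are given as [roll, pitch, yaw] about the fixed x, y, z axes, in that order (R = Rz(yaw) Ry(pitch) Rx(roll)).
In Python, from cell import env gives the robot as it stands. The module is installed in compiled form; this text tells all that it offers.
- The arm moves only by the tool drive_tool, never from a script. Its argument "moves" is one flat list of numbers, 5 for each row, row after row: the shift along the tool's x, y, z in units of 40 mm (1.0 is 40 mm), then the turn about the tool's z in units of 10 degrees (1.0 is 10 degrees), then the finger opening in mm, from 0 to 87. A call has 1 to 5 rows; each row is the pose to reach, as a shift and turn from the pose commanded when the call began, along the tool's axes at that moment; what a row does not reach only later rows make up. A row lasts 1/8 s, in which the tool goes at most 62.5 mm and 10.7 degrees, less where a joint would pass 70% of its speed; a pose out of reach is approached as far as the arm can. A call with a gripper value outside its range is refused whole. The fingers move at their own pace and stop on an object; "squeeze" is the grip in N (left out, the last holds). Time passes only in rows, so rows that repeat a pose let the fingers close. It gives the time, the measured TCP pose, the force, the opening and the grip force at its end, in the units of the state.
- env.get_obs(): the state, without advancing time (a new reading comes with each control period).
- env.read_camera(name): name is "side" or "top" or "wrist"; returns (picture, depth): 480x640x3 uint8, red, green, blue; 480x640 float32, m along the optical axis (not along the pixel's ray), 0 where there is no reading.
- env.camera_model(name): a dict with "K" (3x3 intrinsics, pixels), "rvec" (rotation vector, rad) and "tvec" (3), from world to camera coordinates, as OpenCV has them; the wrist camera has in their place "tool_from_camera" (4x4, takes a point from camera to tool coordinates, whose origin is the TCP and whose axes are the flange's). Camera axes: x right, y down, z forward; pixel columns grow to the right and rows downward; lengths in m; the calibration is good to about 2 mm. A picture is of the moment at which its call begins: read the wrist's pose just before it. camera_model takes no time and is no camera call.
- env.sign_off(): hands the job in; it is judged then, once.
The state is a dict: "time_s": time; "qpos": joint angles; "joint_velocities": joint speeds; "effort": joint torques, N m; "tool_pos": TCP position; "tool_rot": TCP orientation; "force": force on the tool from outside, world axes, zero at the start; "wrist_torque": the same for the moment, N m; "grip_width": finger opening in m; "grasp_force": force on a finger pad.
Only numpy, scipy, OpenCV 4.12 (cv2) and the standard library are available. Lean on these libraries where they do the work, as an engineer would, in place of code of your own. Each camera call takes 0.05 s, during which the arm holds its last target. There are 200 camera calls.

### The job

Swing the chute's diverter flap fully over so that it shuts the exit of the grey plastic tub and leaves open the exit of the slatted wooden crate; then push the tip tray's cross-bar over to pour all three dowel blanks down the chute into the crate. Lower the tray gently back to level, never flinging it or letting it drop, and leave the flap set, the two boxes where they stand and the other things on the bench undisturbed.

Things in the scene. Friction and masses are not known exactly. Their poses are not given: they have to be found in the camera images.
- chute: Y-shaped plywood chute, fixed to the bench, lined with slick grey laminate. Origin on the bench under it; z up; +y points to its high end with the tip tray, -y down the slope (27 degrees) to the exits; x is across: one exit on the +x side, one on the -x side. Side walls stand 50 mm above the sliding surface.
- chute_head (a point): middle of the sliding surface's high end, 229 mm above the bench; the channel here is 140 mm wide between its walls. Axes as the chute's
- chute_exit (a point): middle of the low edge of the sliding surface, 88 mm above the bench, at the end of the short wall that parts the two exits, each 120 mm wide, left and right of this point along x. Axes as the chute's
- flap (a joint): angle (rad) of the diverter flap, a board 150 mm long, 47 mm high, standing in the chute, pinned where the exits part, free end up-slope. 0 = middle; stops at +-0.46. Positive: free end at the chute's -x wall, shutting the -x exit, so parts go to the +x exit; negative: the reverse. It stays where it is left; about 1 N at its post moves it.
- flap_post (a point): point on the flap's round wooden post (16 mm diameter), 120 mm from the pin towards the free end. The post is perpendicular to the slope (leans 27 degrees down-slope) and ends 58 mm above the flap's top edge; this point is on its axis, 20 mm below its end, 85 mm from the sliding surface. Turns with the flap: y to the free end, z along the post.
- flap_hinge (a point): flap's pin, at the sliding surface; y along the flap to its free end, z along the pin, upward (perpendicular to the slope)
- tray (a joint): tipping angle (rad) of the tip tray: 0 = level, stop at 0.85. It hinges at the chute's head and its tail rises. Length 195 mm, width 132 mm, walls 45 mm on three sides, open to the chute, 0.45 kg. Unheld, it falls back level by its own weight. The blanks slide out at about 0.15 rad. About 5 to 9 N, level and towards the chute, on its cross-bar tips it.
- tray_bar (a point): middle of the tray's cross-bar, a round wooden bar 16 mm thick, 148 mm long (along x), fixed to the tray by two uprights, 96 mm above and 49 mm tail-wards (y) of the hinge line when level. Pushing it about 88 mm level towards the chute tips the tray; eased back, the tray follows down. Open space under it, some 60 mm above the blanks. Turns with the tray.
- tray_hinge (a point): middle of the tray's hinge line, 236 mm above the bench, level with the tray floor; x along the hinge, y towards the tail; turns with the tray
- crate: the slatted wooden crate, open on top, 165 mm across (x), 240 mm long (y), 55 mm high, walls 7 mm; it stands at one of the two exits. Origin: centre of its underside, axes nearly parallel to the chute's.
- tub: the solid-sided grey plastic tub, same size as the crate, at the other exit. Origin: centre of its underside.
- dowel1_mid (a point): centre of one of the three wooden dowel blanks, 28 mm diameter, 70 mm long (y is its length); all three start lying in the tip tray, lengthwise to the slope
- dowel2_mid (a point): centre of one of the three wooden dowel blanks, 28 mm diameter, 70 mm long (y is its length); all three start lying in the tip tray, lengthwise to the slope
- dowel3_mid (a point): centre of one of the three wooden dowel blanks, 28 mm diameter, 70 mm long (y is its length); all three start lying in the tip tray, lengthwise to the slope
- mallet: bystander: wooden mallet, 20 cm; origin at the centre of its underside (of its handle's length)
- brush: bystander: brush, 20 cm; origin at the centre of its underside (of its handle's length)
- tape: bystander: black ring (tape core), 100 mm across; origin at the centre of its underside
- tin: bystander: green tin, 80 mm across, 110 mm tall; origin at the centre of its underside
- cup: bystander: steel cup, 80 mm across, 100 mm tall; origin at the centre of its underside
- spindles: bystander: strapped bundle of four 300 mm dowels; origin at the centre of its underside
Things that resemble listed ones, but are neither listed nor needed, are in the scene too. Leave any orange or purple look-alike of the part that bears dowel1_mid alone.

How it is judged (in metres and radians):
On the way, in this order (a step that is already met when the one before it is completed fails the run):
1. the flap is fully over, shutting the tub's exit, while all blanks are still in the tray (((x of crate in the frame of chute above 0 m and value of joint flap above 0.4 rad) or (x of crate in the frame of chute below 0 m and value of joint flap below -0.4 rad)) and y of each of dowel1_mid, dowel2_mid, dowel3_mid in the frame of chute above 0.12 m), for 0.2 s.
2. the tray is tipped up (value of joint tray above 0.4 rad), for 0.1 s.
At the end, for the whole second after the job is handed in: All three blanks lie at rest inside the crate (centres within its walls and at most 70 mm above its underside), the flap is still over against the wall of the tub's side (beyond 0.40 of 0.46 rad), and the tray is level again (within 0.06 rad) (x of dowel1_mid in the frame of crate between -0.08 and 0.08 m and y of dowel1_mid in the frame of crate between -0.117 and 0.117 m and z of dowel1_mid in the frame of crate between 0 and 0.07 m and linear speed of each of dowel1, dowel2, dowel3 below 0.05 m/s and x of dowel2_mid in the frame of crate between -0.08 and 0.08 m and y of dowel2_mid in the frame of crate between -0.117 and 0.117 m and z of dowel2_mid in the frame of crate between 0 and 0.07 m and x of dowel3_mid in the frame of crate between -0.08 and 0.08 m and y of dowel3_mid in the frame of crate between -0.117 and 0.117 m and z of dowel3_mid in the frame of crate between 0 and 0.07 m and ((x of crate in the frame of chute above 0 m and value of joint flap above 0.4 rad) or (x of crate in the frame of chute below 0 m and value of joint flap below -0.4 rad)) and value of joint tray below 0.06 rad); the robot touches nothing.
It fails at once if the tray is flung or let drop (turning faster than 2.5 rad/s) (velocity of joint tray above 2.5 rad/s or velocity of joint tray below -2.5 rad/s).
It fails at once if the crate or the tub is shifted by more than 40 mm (distance of any of crate, tub from where it was at the start of the episode above 0.04 m).
It fails at once if a bystander is moved by more than 40 mm (distance of any of mallet, brush, tape, tin, cup, spindles from where it was at the start of the episode above 0.04 m).
It also fails if it takes over 61 s, if anything falls off the work surface, if the arm or the gripper's body presses on something with over 40 N, if the wrist force passes 120 N, or if a joint passes its speed limit or range.

## Working session

There is one attempt and no reset: what is moved stays moved. The work goes in short steps, Python scripts to look and compute and a tool call to move; the robot and the scene stay as the last step left them, time stands still between calls to the robot, and variables do not carry over. Pictures are saved under pics/ and viewed, at most 10 in all, crops included, and the job is handed in when it is done.

Besides the shell and the picture viewer there is one more tool, called after "Call:" as name(argument=value, ...), one argument or row to a line, values as JSON. drive_tool: Moves the arm, as the interface text tells. Its arguments: {"type":"object","properties":{"moves":{"type":"array","items":{"type":"number"}},"squeeze":{"type":"number"}},"required":["moves"]}

```bash
mkdir -p pics
cat > h.py <<'E'
import numpy as np, cv2
from cell import env
def cam(n):
    o=env.get_obs(); im,d=env.read_camera(n); m=env.camera_model(n); K=np.array(m["K"])
    if n=="wrist": 
        from scipy.spatial.transform import Rotation as R
        T=np.eye(4);T[:3,:3]=R.from_euler('xyz',o["tool_rot"],degrees=True).as_matrix();T[:3,3]=o["tool_pos"]
        W=T@np.array(m["tool_from_camera"])
    else:
        W=np.eye(4);Rm=cv2.Rodrigues(np.array(m["rvec"],float))[0];W[:3,:3]=Rm.T;W[:3,3]=-Rm.T@np.array(m["tvec"],float).ravel()
    v,u=np.mgrid[:480,:640]
    P=np.dstack([(u-K[0,2])/K[0,0]*d,(v-K[1,2])/K[1,1]*d,d])@W[:3,:3].T+W[:3,3]
    P[d==0]=np.nan
    return im,d,P,K,W
E
python3 - <<'E'
from h import *
print(env.get_obs())
for n in("top","side"):
    im,d,P,K,W=cam(n); cv2.imwrite(f"pics/{n}0.png",im[...,::-1]); np.savez(f"{n}0.npz",im=im,P=P,K=K,W=W); print(n,W.round(3))
E
```

```text
{'time_s': 0.0, 'qpos': array([-75.96838762,  18.43976126,  -4.01386142,  83.17571315,
         1.29608912,  78.53939387,  -3.25852306]), 'joint_velocities': array([ 0.02789387,  0.00096229,  0.02001113, -0.02863081,  0.03590452,
        0.08050549,  0.02360988]), 'effort': array([-3.56591645e-04, -4.91266072e+01, -4.04022820e-01, -3.12536967e+01,
       -6.38732314e-02,  4.33907867e-02,  1.69855557e-04]), 'tool_pos': array([0.14863794, 0.63221015, 0.22144622]), 'tool_rot': array([-1.79890427e+02,  7.30722270e-03,  1.66778272e+02]), 'force': array([-0.55991033, -0.61116073,  0.30549347]), 'wrist_torque': array([-0.00288872, -0.04942755, -0.01033827]), 'grasp_force': 0.0, 'grip_width': 0.08718510074015187}
top [[ 0.006 -0.993  0.114  0.424]
 [-1.    -0.004  0.017  0.078]
 [-0.017 -0.114 -0.993  1.365]
 [ 0.     0.     0.     1.   ]]
side [[ 0.923 -0.28   0.265  0.258]
 [-0.385 -0.642  0.663 -0.669]
 [-0.016 -0.714 -0.7    1.028]
 [ 0.     0.     0.     1.   ]]
```

View pics/top0.png

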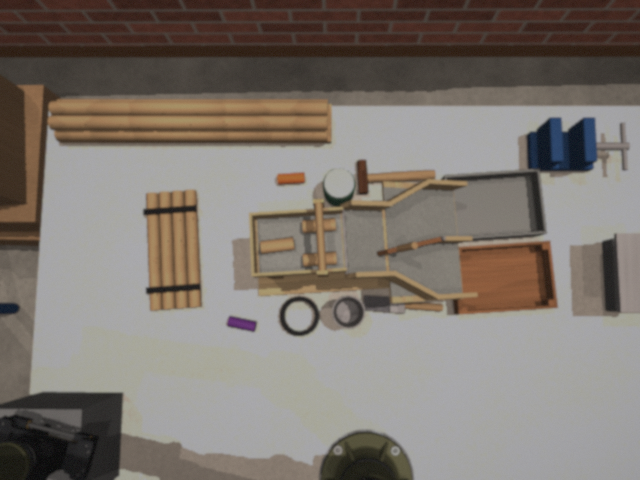

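View pics/side0.png

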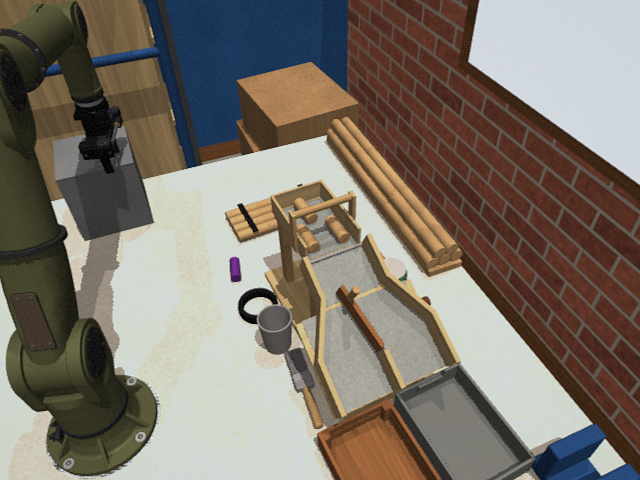

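The top view shows the tray at left (250–345, 210–275) with its cross-bar at column 320, rows 200–272. The flap lies near the middle, (383–470, 240–252). The grey tub is at (495,205), on the far/+x side, and the brown wooden crate at (505,278), on the near/−x side. So the flap's free end must go to +x (negative angle). The orange (290,179) and purple (241,323) look-alikes stay untouched.

Run:
```python
from h import *
z=np.load("top0.npz");P=z["P"];im=z["im"]
def mm(a):return (np.asarray(a)*1000).round(0)
# bar: z .30-.36 in region
m=np.zeros((480,640),bool);m[190:285,300:345]=1
b=m&(P[...,2]>.325)
p=P[b];print("bar n",len(p),mm(np.nanmean(p,0)),mm(p.min(0)),mm(p.max(0)))
c=p[:,:2].mean(0);d=np.linalg.svd(p[:,:2]-c)[2][0];s=(p[:,:2]-c)@d;print("dir",d,"ends",mm(c+d*s.min()),mm(c+d*s.max()))
# flap: brownish-red
hsv=cv2.cvtColor(im,cv2.COLOR_RGB2HSV);print(hsv[247,[385,395,410,430,450]].tolist())
for u in range(374,475,6):
    for v in range(232,262,3): pass
m=np.zeros((480,640),bool);m[230:265,372:475]=1
f=m&(hsv[...,1]>90)
vs,us=np.nonzero(f)
for u in range(374,476,4):
    k=vs[us==u]
    if len(k): j=k[np.argmax(P[k,u,2])];print(u,k.min(),k.max(),mm(P[j,u]))
for n,(u,v) in dict(head1=(345,209),headm=(350,240),mid=(400,225),low=(455,225),lowc=(455,258),wallup=(410,196),endup=(465,183),endlo=(474,295),tub=(495,172),crate=(505,310)).items(): print(n,mm(P[v,u]))
s=cv2.resize(im[160:330,230:570,::-1],None,fx=2.3,fy=2.3,interpolation=cv2.INTER_CUBIC);cv2.imwrite("pics/c1.png",s)
```

```text
bar n 652 [554. 107. 339.] [481.  92. 326.] [630. 122. 346.]
dir [-0.99789556 -0.06484178] ends [630. 112.] [482. 103.]
[[17, 87, 155], [13, 87, 117], [15, 112, 93], [18, 26, 117], [16, 28, 120]]
378 253 253 [536. -16. 200.]
382 251 254 [536. -23. 219.]
386 246 257 [541. -30. 231.]
390 249 253 [537. -39. 235.]
394 248 252 [537. -48. 230.]
398 247 250 [546. -56. 234.]
402 245 250 [540. -62. 249.]
406 245 249 [547. -70. 258.]
410 243 248 [550. -76. 272.]
414 242 248 [547. -83. 277.]
418 242 246 [ 553. -103.  204.]
422 241 245 [ 563. -113.  199.]
426 240 244 [ 561. -122.  193.]
430 239 243 [ 562. -133.  186.]
434 238 242 [ 572. -142.  181.]
438 237 242 [ 572. -152.  180.]
442 241 241 [ 569. -168.  144.]
446 240 241 [ 569. -172.  165.]
450 237 241 [ 571. -181.  167.]
454 238 241 [ 572. -192.  160.]
458 237 241 [ 575. -202.  153.]
462 237 264 [ 578. -213.  148.]
466 237 264 [nan nan nan]
470 237 264 [ 577. -233.  141.]
474 246 264 [ 565. -263.   57.]
head1 [628.  57. 228.]
headm [562.  46. 221.]
mid [603. -69. 168.]
low [ 615. -210.   91.]
lowc [ 535. -208.   93.]
wallup [674. -95. 147.]
endup [ 707. -225.  137.]
endlo [ 446. -239.  137.]
tub [ 755. -322.   52.]
crate [ 412. -334.   57.]
```

View pics/c1.png

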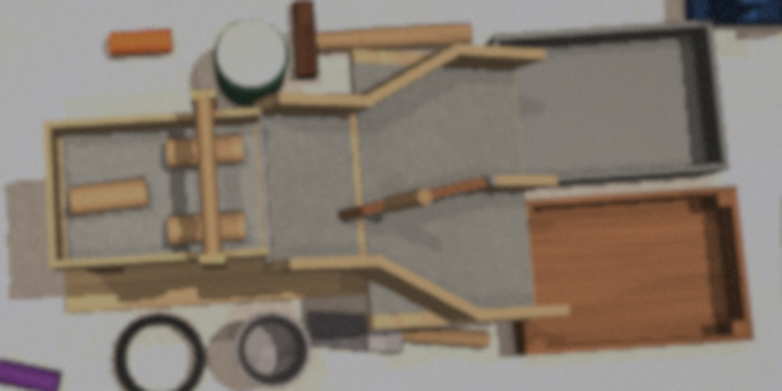

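Call:
drive_tool(
  moves=[0,0,-1.5,0,0,-1.1,-0.6,-2.7,-0.6,0,-2.2,-1.2,-3.9,-1.2,0,-3.5,-2,-4.5,-1.7,0,-4.8,-2.8,-4.5,-1.7,0],
)

```text
time_s: 0.72
tool_pos: [0.3015, 0.4887, 0.4034]
tool_rot: [179.8, 0.1, -176.1]
force: [1.4, 0.5, -0.8]
grip_width: 0.0449
grasp_force: 0.0
```

Call:
drive_tool(
  moves=[-0.8,-1.4,0,0,0,-1.5,-2.8,0,0,0,-2.1,-4.2,0,0,0,-2.7,-5.7,0,0,0,-3.0,-7.2,0,0,0],
)

```text
time_s: 1.35
tool_pos: [0.4396, 0.2088, 0.4007]
tool_rot: [-180.0, -0.0, -176.3]
force: [-0.1, -0.2, 0.6]
grip_width: 0.0019
grasp_force: 0.0
```

Call:
drive_tool(
  moves=[-0.1,-1.5,0,0,0,-0.3,-3,0,0,0,-0.5,-4.5,0,0,0,-0.6,-5.8,0,0,0,-0.7,-6.5,0,0,0],
)

```text
time_s: 1.98
tool_pos: [0.4836, -0.0503, 0.4013]
tool_rot: [180.0, 0.0, -176.5]
force: [0.6, 0.2, 0.6]
grip_width: 0.0003
grasp_force: 0.0
```

Run:
```python
from h import *
print(env.get_obs()["tool_pos"],env.get_obs()["tool_rot"])
im,d,P,K,W=cam("wrist");cv2.imwrite("pics/w1.png",im[...,::-1]);np.savez("w1.npz",im=im,P=P)
hsv=cv2.cvtColor(im,cv2.COLOR_RGB2HSV)
m=(P[...,2]>.262)&(P[...,2]<.30)&(P[...,1]<0)&(P[...,1]>-.14)&(abs(P[...,0]-.55)<.05)
p=P[m];print(len(p),(np.median(p,0)*1000).round(),(p.min(0)*1000).round(),(p.max(0)*1000).round()) if len(p) else print("none")
```

```text
[ 0.48360403 -0.050284    0.40133919] [ 1.79997516e+02  9.41505099e-03 -1.76483334e+02]
none
```

View pics/w1.png

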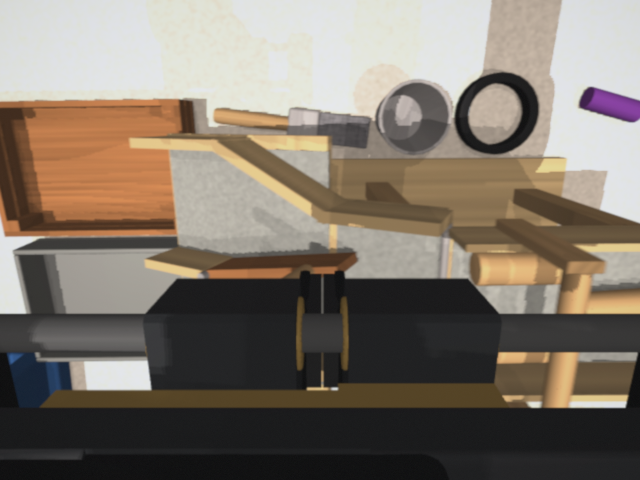

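The wrist view shows the flap at (210–355, 255–270) with its free end near (355,258). The post is hidden behind the fingers (322,300), the crate is upper left, and the bar is at (565,330). I'll check the flap and post position against the wrist and side depth.

Run:
```python
from h import *
z=np.load("w1.npz");P=z["P"]
for uv in [(352,255),(345,262),(280,262),(240,262),(212,270),(150,262)]: print("w",uv,(P[uv[1],uv[0]]*1000).round())
im,d,P,K,W=cam("side");np.savez("s1.npz",im=im,P=P)
m=(P[...,2]>.245)&(P[...,2]<.30)&(P[...,1]<-.05)&(P[...,1]>-.14)&(abs(P[...,0]-.55)<.04)
v,u=np.nonzero(m);p=P[m]
for lo in (.245,.255,.265,.275):
    k=(p[:,2]>=lo)&(p[:,2]<lo+.01)
    if k.any(): print("side post",lo,(p[k].mean(0)*1000).round(),u[k].mean().round(),v[k].mean().round())
```

```text
w (352, 255) [531. -19. 205.]
w (345, 262) [533. -26. 221.]
w (280, 262) [548. -86. 188.]
w (240, 262) [ 562. -130.  159.]
w (212, 270) [ 566. -155.  174.]
w (150, 262) [ 576. -232.  137.]
side post 0.245 [541. -76. 251.] 351.0 295.0
side post 0.255 [541. -80. 261.] 353.0 293.0
side post 0.265 [546. -87. 272.] 356.0 291.0
side post 0.275 [546. -83. 277.] 356.0 288.0
```

Call:
drive_tool(
  moves=[0,-0.6,0.8,0,0,0,-0.6,2.0,0,0,0,-0.6,3.2,0,0,0,-0.6,4.1,0,0,0,-0.6,4.1,0,0],
)

```text
time_s: 2.7
tool_pos: [0.4835, -0.0692, 0.2348]
tool_rot: [180.0, -0.3, -176.1]
force: [-0.8, 0.2, 0.9]
grip_width: 0.0005
grasp_force: 0.0
```

Call:
drive_tool(
  moves=[-0.4,-0.2,0,0,0,-0.8,-0.4,0,0,0,-1.2,-0.5,0,0,0,-1.5,-0.6,0,0,0,-1.8,-0.6,0,0,0],
)

```text
time_s: 3.32
tool_pos: [0.5599, -0.0897, 0.2383]
tool_rot: [-180.0, 0.1, -176.2]
force: [-0.2, 0.8, -0.3]
grip_width: 0.0004
grasp_force: 0.4
```

Call:
drive_tool(
  moves=[-0.3,0,0,0,0,-0.55,0,0,0,0,-0.75,0,0,0,0,-0.95,0,0,0,0,-0.95,0,0,0,0],
)

```text
time_s: 3.95
tool_pos: [0.5975, -0.087, 0.2372]
tool_rot: [-180.0, 0.0, -176.2]
force: [-0.3, 0.6, -0.3]
grip_width: 0.0004
grasp_force: 0.0
```

Call:
drive_tool(
  moves=[-0.1,0,0,0,0,-0.2,0,0,0,0,-0.2,0,0,0,0],
)

```text
time_s: 4.32
tool_pos: [0.6022, -0.0871, 0.237]
tool_rot: [179.9, -0.4, -176.3]
force: [-7.9, -0.8, 2.2]
grip_width: 0.0005
grasp_force: 3.9
```

Run:
```python
from h import *
im,d,P,K,W=cam("side");cv2.imwrite("pics/s2.png",cv2.resize(im[200:420,220:500,::-1],None,fx=2.5,fy=2.5,interpolation=cv2.INTER_CUBIC));np.savez("s2.npz",im=im,P=P)
print(env.get_obs()["tool_pos"],env.get_obs()["force"])
```

```text
[ 0.6022055  -0.0870883   0.23694915] [-7.04976475 -0.42189429  2.25122119]
```

View pics/s2.png

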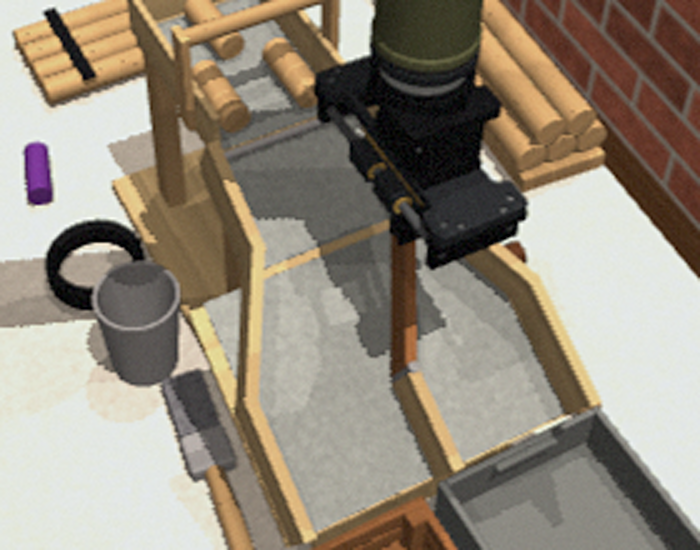

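The finger stalled on the stop at 7–8 N. The flap at crop (400,240–370) now slants across to the tub side and leaves the crate's branch open. I'll back off, rise and go above the bar.

Call:
drive_tool(
  moves=[0.5,0,0,0,0,0.8,0,-0.8,0,0,0.8,0,-2.2,0,0,0.8,0,-3.6,0,20,0.8,0,-4.2,0,40],
)

```text
time_s: 5.0
tool_pos: [0.5739, -0.0892, 0.4094]
tool_rot: [-180.0, 0.3, -176.2]
force: [0.3, -0.9, -0.7]
grip_width: 0.0133
grasp_force: 0.0
```

Call:
drive_tool(
  moves=[0,1.2,0,0,40,0,2.6,0,0,40,0,4,0,0,40,0,4.8,0,0,40,0,4.8,0,0,40],
)

```text
time_s: 5.62
tool_pos: [0.5599, 0.1068, 0.405]
tool_rot: [179.9, -0.0, -175.8]
force: [0.3, -1.1, -0.4]
grip_width: 0.04
grasp_force: 0.0
```

Run:
```python
from h import *
print(env.get_obs()["tool_pos"],env.get_obs()["tool_rot"])
im,d,P,K,W=cam("top")
cv2.imwrite("pics/t3.png",cv2.resize(im[160:330,230:570,::-1],None,fx=2.3,fy=2.3,interpolation=cv2.INTER_CUBIC))
im,d,P,K,W=cam("wrist")
p=P[(P[...,2]>.322)&(P[...,2]<.352)&(abs(P[...,1]-.107)<.025)&(abs(P[...,0]-.555)<.09)]
print(len(p),(np.median(p,0)*1000).round(),(p.min(0)*1000).round(),(p.max(0)*1000).round())
```

```text
[0.55991795 0.10683851 0.40500428] [ 1.79933709e+02 -1.85609239e-02 -1.75838669e+02]
5902 [534. 107. 339.] [481.  93. 332.] [629. 119. 343.]
```

View pics/t3.png

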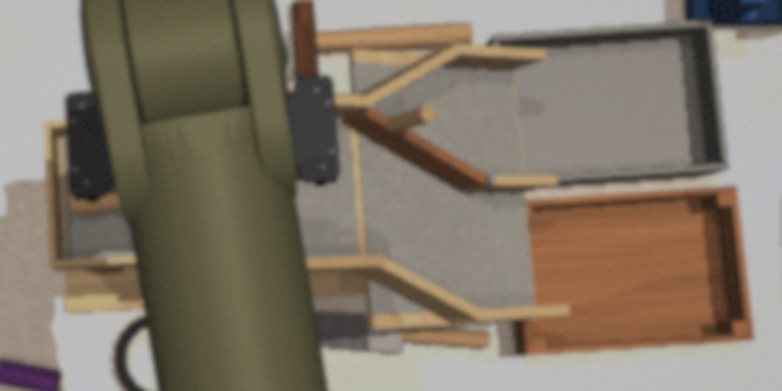

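The flap now runs from its pin (480,183) to the +x wall at (345,110), so it closes the tub's side and leaves the crate's exit open. The gripper straddles the bar with the TCP at y 0.107 and the bar at 0.107, so I'll descend.

Call:
drive_tool(
  moves=[0,0,0.8,0,40,0,0,1.6,0,40,0,0,2.35,0,40,0,0,2.35,0,26,0,0,2.35,0,26],
)

```text
time_s: 6.35
tool_pos: [0.5611, 0.1016, 0.3129]
tool_rot: [180.0, 0.1, -176.3]
force: [0.8, 0.1, 0.3]
grip_width: 0.029
grasp_force: 0.5
```

Call:
drive_tool(
  moves=[0,-0.2,0,0,26,0,-0.4,0,0,26,0,-0.6,0,0,26,0,-0.8,0,0,26,0,-1.0,0,0,26],
)

```text
time_s: 6.98
tool_pos: [0.5637, 0.0646, 0.3133]
tool_rot: [179.8, 0.2, -176.1]
force: [0.1, 5.3, 2.2]
grip_width: 0.0262
grasp_force: 2.5
```

Call:
drive_tool(
  moves=[0,-0.15,0,0,26,0,-0.3,0,0,26,0,-0.45,0,0,26,0,-0.6,0,0,26,0,-0.75,0,0,26],
)

```text
time_s: 7.6
tool_pos: [0.5648, 0.0322, 0.3109]
tool_rot: [-180.0, -0.0, -176.2]
force: [-0.2, 3.1, -0.8]
grip_width: 0.026
grasp_force: 1.4
```

Run:
```python
from h import *
o=env.get_obs();print(o["tool_pos"],o["force"],o["grip_width"])
im,d,P,K,W=cam("side");cv2.imwrite("pics/s4.png",cv2.resize(im[130:480,220:560,::-1],None,fx=1.6,fy=1.6,interpolation=cv2.INTER_CUBIC))
```

```text
[0.56477818 0.03215691 0.31086934] [-0.20556502  3.08300134 -0.7795501 ] 0.02600815382161851
```

View pics/s4.png

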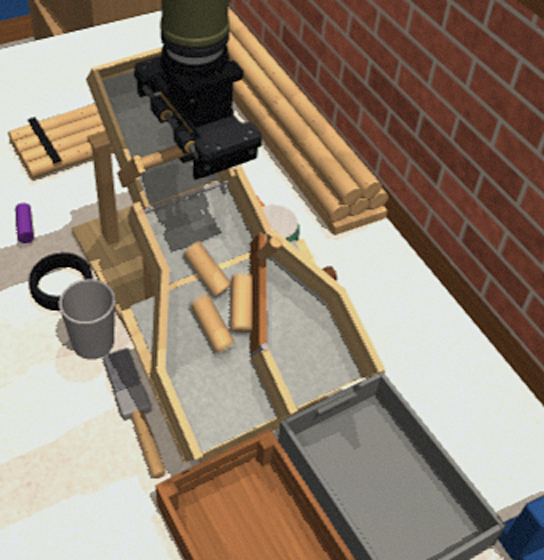

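All three blanks are sliding down the chute at (205,270), (240,300) and (210,325), on the crate's side of the flap, with the tray tipped to about 0.65 rad. I'll hold a moment and then look for them in the crate.

Call:
drive_tool(
  moves=[0,0,0,0,26,0,0,0,0,26,0,0,0,0,26,0,0,0,0,26,0,0,0,0,26],
)

```text
time_s: 8.28
tool_pos: [0.5648, 0.0331, 0.3113]
tool_rot: [180.0, -0.0, -176.2]
force: [-0.4, 2.7, -0.9]
grip_width: 0.026
grasp_force: 1.4
```

Call:
drive_tool(
  moves=[0,0.15,0,0,26,0,0.3,0,0,26,0,0.45,0,0,26,0,0.6,0,0,26,0,0.75,0,0,26],
)

```text
time_s: 8.9
tool_pos: [0.5629, 0.0635, 0.3111]
tool_rot: [-180.0, -0.0, -176.2]
force: [0.5, 2.8, -0.9]
grip_width: 0.0263
grasp_force: 1.5
```

Call:
drive_tool(
  moves=[0,0.15,0,0,26,0,0.3,0,0,26,0,0.45,0,0,26,0,0.6,0,0,26,0,0.75,0,0,26],
)

```text
time_s: 9.52
tool_pos: [0.5609, 0.0931, 0.3112]
tool_rot: [180.0, -0.0, -176.2]
force: [-0.4, 3.1, -1.6]
grip_width: 0.0258
grasp_force: 1.7
```

Run:
```python
from h import *
o=env.get_obs();print(o["tool_pos"],o["force"],o["grip_width"])
im,d,P,K,W=cam("side");cv2.imwrite("pics/s5.png",cv2.resize(im[130:480,220:560,::-1],None,fx=1.6,fy=1.6,interpolation=cv2.INTER_CUBIC))
```

```text
[0.56089174 0.0931387  0.31121634] [-0.36548694  3.09602104 -1.60783434] 0.025797452554080086
```

View pics/s5.png

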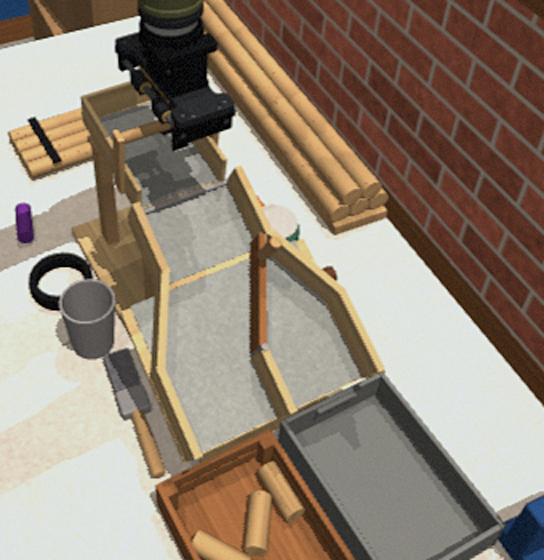

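All three blanks lie in the crate at (280,490), (258,522) and (220,545), and the flap is unchanged. I'll ease the tray down the rest of the way, watching the bar's force, then free the fingers.

Call:
drive_tool(
  moves=[0,0.1,0,0,26,0,0.2,0,0,26,0,0.3,0,0,26,0,0.35,0,0,26,0,0.35,0,0,26],
)

```text
time_s: 10.2
tool_pos: [0.5603, 0.1059, 0.3117]
tool_rot: [-180.0, 0.0, -176.3]
force: [0.1, -0.7, -0.0]
grip_width: 0.0262
grasp_force: 0.0
```

The bar's force is gone, so the tray is level. I'll open the fingers and rise clear.

Call:
drive_tool(
  moves=[0,0,0,0,40,0,0,0,0,40,0,0,-0.5,0,40,0,0,-1.5,0,40,0,0,-2.5,0,40],
)

```text
time_s: 10.82
tool_pos: [0.5599, 0.1065, 0.4124]
tool_rot: [-180.0, -0.0, -176.2]
force: [-0.3, 0.5, -0.3]
grip_width: 0.0395
grasp_force: 0.0
```

Call:
drive_tool(
  moves=[0.4,1,-0.5,0,40,0.8,2.2,-0.5,0,40,1.2,3.5,-0.5,0,40,1.6,4.8,-0.5,0,40,1.6,4.8,-0.5,0,40],
)

```text
time_s: 11.45
tool_pos: [0.4807, 0.2996, 0.4304]
tool_rot: [179.9, -0.1, -175.7]
force: [0.6, -0.0, -0.1]
grip_width: 0.0399
grasp_force: 0.0
```

Run:
```python
from h import *
o=env.get_obs();print(o["time_s"],o["tool_pos"],o["force"])
im,d,P,K,W=cam("top")
cv2.imwrite("pics/t6.png",cv2.resize(im[140:340,130:570,::-1],None,fx=1.8,fy=1.8,interpolation=cv2.INTER_CUBIC))
p=P[190:285,300:345].reshape(-1,3);p=p[p[:,2]>.325];print("bar",len(p),p.mean(0).round(3) if len(p) else "")
```

```text
11.45 [0.48065434 0.29963667 0.43040358] [ 0.59637753 -0.02937475 -0.07524968]
bar 654 [0.555 0.107 0.339]
```

View pics/t6.png

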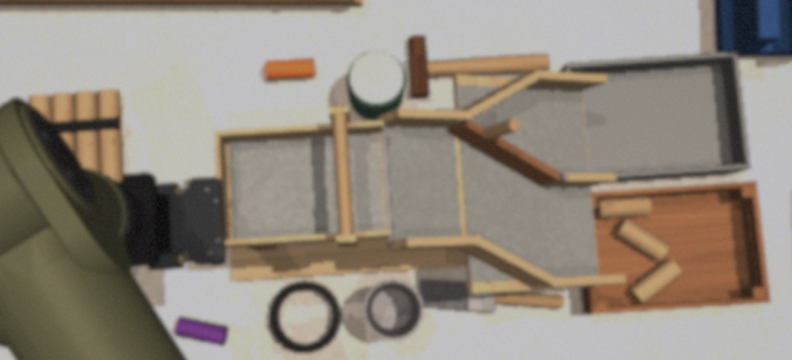

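The tray is level, its bar is back at y 0.107, the flap is set and the boxes are unmoved. The three blanks are in the crate at (624,207), (642,240) and (656,280). One lies near the chute edge, so I'll check its height and position against the crate.

Run:
```python
from h import *
im,d,P,K,W=cam("top")
for u,v in [(624,207),(642,240),(656,280)]:
    a,b=int(130+u/1.8),int(140+v/1.8);print((np.nanmedian(P[b-1:b+2,a-1:a+2].reshape(-1,3),0)*1000).round())
for u,v in [(600,207),(648,207)]: a,b=int(130+u/1.8),int(140+v/1.8);print("end",(P[b,a]*1000).round())
m=(P[...,2]>.045)&(P[...,2]<.065)&(P[...,1]<-.2)&(P[...,1]>-.5)&(P[...,0]>.38)&(P[...,0]<.6)
h=cv2.cvtColor(im,cv2.COLOR_RGB2HSV);m&=(h[...,1]>120)
q=P[m];r=cv2.minAreaRect((q[:,:2]*1000).astype(np.float32));print("crate rim",r, (q.min(0)*1000).round(),(q.max(0)*1000).round())
```

```text
[ 548. -273.   35.]
[ 503. -297.   35.]
[ 448. -315.   36.]
end [ 548. -243.   25.]
end [ 548. -308.   34.]
crate rim ((491.89068603515625, -334.4779052734375), (159.2904815673828, 237.0950469970703), 4.200948715209961) [ 406. -457.   45.] [ 579. -220.   63.]
```

```bash
python3 -c "
from cell import env
print(env.sign_off())"
```

```text
the job is handed in; nothing more can be done
None
```

The job is handed in: the flap is over and shuts the tub's exit, all three blanks lie on the crate floor, the tray is level again, and neither the boxes nor the bystanders in view had visibly moved (the sign-off returned no verdict).

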